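# Call for paint and point out the tin

### The arm

A 6-joint arm with a two-finger parallel gripper is mounted at the origin on the work surface. World frame = base frame: x ahead of the robot, y to its left, z up, the work surface at z = 0. Lengths are in m, angles in degrees, forces in N, time in s.
With the tool pointing down it reaches from about 0.4 to 0.825 m from the base axis. Payload 7 kg.
Tool frame: the origin (TCP) lies between the finger pads, 19 mm behind the fingertips; this is the grasp point; x points along the fingers, z is the direction in which the jaws open and shut, and the axes are right-handed (so a half turn about x gives the same grasp; the last joint's range is limited). The gripper opens to 88 mm and grips with 3 to 60 N. Pads are 19 mm wide; open, the fingers measure 130 mm over their backs; the gripper's body (78 mm by 193 mm) begins 47 mm behind the grasp point.
Start: joints at [16.507, 20.546, 0.682, 0, -70.136, -16.507], TCP at [0.675, -0, 0.245] pointing down, gripper open.
Joint ranges: [-176.03, 176.03], [-82.01, 121.73], [-58.28, 71.71], [-173.87, 95.51], [-174.79, -0.11], [-173.66, 173.66]. Speed limits (degrees/s): [136.94, 136.94, 172.46, 180, 180, 180].

### API

Orientations are given as [roll, pitch, yaw] about the fixed x, y, z axes, in that order (R = Rz(yaw) Ry(pitch) Rx(roll)).
In Python, from plant import get_obs, snapshot, calibration, close_job gives the robot as it stands.
- The arm moves only by the tool move_arm, never from a script. Its argument "commands" is a list that holds one entry, the list of rows, each a list of 4 numbers: the shift along the tool's x, y, z in cm, then the turn about the tool's x in rad. In form: [[[dx, dy, dz, spin], ...]]. A call has 1 to 8 rows; each row shifts and turns the commanded pose from where the row before left it, along the tool's axes as they then stand; what a row does not reach is not made up. A row lasts 1/10 s, in which the tool goes at most 50 mm and 8.59 degrees, less where a joint would pass 70% of its speed; a pose out of reach is approached as far as the arm can. A call with a gripper value outside its range is refused whole. "jaw" is the finger opening in cm, from 0 to 8.76, set as the call begins (left out, the last holds). The fingers move at their own pace and stop on an object; the grip force is fixed at half the most. Time passes only in rows, so rows that do not move let the fingers close. It gives the time, the measured TCP pose, the force and the opening at its end, in the units of the state.
- get_obs(): the state, without advancing time (a new reading comes with each control period).
- snapshot(name): name is "scene" or "side" or "wrist"; returns (picture, depth): 420x560x3 uint8, red, green, blue; 420x560 float32, m along the optical axis (not along the pixel's ray), 0 where there is no reading.
- calibration(name): a dict with "mtx" (3x3 intrinsics, pixels), "k1" (the pictures are not rectified: a ray, as slopes to the right and down, at radius r is drawn at 1 + k1 r^2 times it, then the intrinsics apply), "T" (4x4, takes a point from camera to world coordinates); the wrist camera has in their place "tool_from_camera" (4x4, takes a point from camera to tool coordinates, whose origin is the TCP and whose axes are the tool frame's). Camera axes: x right, y up, looking along -z (the intrinsics and any distortion apply to the point x, -y, -z); pixel columns grow to the right and rows downward; lengths in m; the calibration is good to about 2 mm. A picture is of the moment at which its call begins: read the wrist's pose just before it. calibration takes no time and is no camera call.
- close_job(): hands the job in, once; it reports no verdict.
The state is a dict: "clock": time; "joint_pos": joint angles; "qvel": joint speeds; "tau": joint torques, N m; "tool_pos": TCP position; "orientation": TCP orientation; "force": force on the tool from outside, world axes, zero at the start; "moment": the same for the moment, N m; "opening": finger opening in m.
Only numpy, scipy, OpenCV 4.12 (cv2) and the standard library are available. Lean on these libraries where they do the work, as an engineer would, in place of code of your own. Each camera call takes 0.05 s, during which the arm holds its last target. There are 200 camera calls.

### The job

Call a helper and show which paint is wanted: with the fingers, push the lever of the call light all the way over towards its orange beacon, then point down at the middle of the lid of the blue-lidded paint tin, fingertips two or three centimetres above it, and hold still there for at least two seconds. Touch none of the three tins, leave the tape and the jar where they are, pick nothing up, and finish while still pointing at the blue lid, touching nothing.

Things in the scene. Friction and masses are not known exactly. Their poses are not given: they have to be found in the camera images.
- blue_tin: The tin to point at: closed steel paint tin, upright, round, 76 mm across and 85 mm high, with a blue lid and a blue band round its paper label; loose, about 0.5 kg. Origin at the centre of its underside, z up; the yaw is arbitrary
- blue_tin_lid (a point): Centre of the top face of the blue lid, 85 mm above the underside of the blue tin
- red_tin: Bystander: closed steel paint tin, upright, round, 76 mm across and 85 mm high, with a red lid and a red band round its paper label; loose, about 0.5 kg. Origin at the centre of its underside, z up; the yaw is arbitrary
- yellow_tin: Bystander: closed steel paint tin, upright, round, 76 mm across and 85 mm high, with a yellow lid and a yellow band round its paper label; loose, about 0.5 kg. Origin at the centre of its underside, z up; the yaw is arbitrary
- tape: Bystander: roll of green masking tape lying flat, 104 mm outside, 76 mm inside diameter, 25 mm high, loose. Origin at the centre of its underside
- jar: Bystander: closed amber glass jar with a steel cap and paper label, 72 mm across, 120 mm high, loose, 0.4 kg. Origin at the centre of its underside
- call_lever_base: Grey block of the call light, fixed to the bench, 70 x 50 mm and 25 mm high (35 mm at the pivot barrel). Origin at the centre of its underside; its +x axis is the direction in which the lever is pushed over, z up. The beacon stands on the same axis, 120 mm along +x
- beacon: Beacon of the call light, fixed, its axes those of the lever block: a grey foot 60 x 60 x 30 mm with an orange dome 44 mm across, 74 mm high in all, origin at the centre of its underside; a grey bar 36 mm wide and 15 mm high joins it to the lever block
- call_lever (a joint): Angle of the toggle lever in rad: 0 = leaning 0.5 rad from upright towards the block's -x, 0.5 = upright, 1.0 = against its stop, leaning 0.5 rad towards the block's +x (the beacon). It turns about the block's y axis, 22 mm above the bench over the block's origin, has light friction (about 1 N at the tip) and stays where it is left; it starts between 0 and 0.25
- call_lever_tip (a point): Centre of the black ball, 26 mm across, at the lever's tip, 90 mm from the pivot; the rod below it is steel, 10 mm thick
Things that resemble listed ones, but are neither listed nor needed, are in the scene too. Of the things that look like the call_lever_base, the largest one is meant.

How it is judged:
By the outcome, as a careful person would: the job done as asked, in the order asked, and still so for the second after the job is handed in, with the robot touching nothing.
It also fails if it takes over 45 s, if anything falls off the work surface, if the arm or the gripper's body presses on something with over 40 N, if the wrist force passes 120 N, or if a joint passes its speed limit or range.

## Working session

There is one attempt and no reset: what is moved stays moved. The work goes in short steps, Python scripts to look and compute and a tool call to move; the robot and the scene stay as the last step left them, time stands still between calls to the robot, and variables do not carry over. Pictures are saved under pics/ and viewed, about 8 in all and at most 12, crops included, and the job is handed in when it is done.

Besides the shell and the picture viewer there is one more tool, called after "Emit:" in YAML: its name, and indented under it one key for each argument. move_arm: Moves the arm, as the interface text tells. Its arguments: {"type":"object","properties":{"commands":{"type":"array"},"jaw":{"type":"number"}},"required":["commands"]}

```bash
ls; mkdir -p pics
cat > h.py <<'E'
import numpy as np, cv2
from plant import get_obs, snapshot, calibration
def world(name,depth,T=None):
    c=calibration(name);M=np.array(c["mtx"]);T=np.array(c["T"]) if T is None else T
    h,w=depth.shape;u,v=np.meshgrid(np.arange(w),np.arange(h))
    p=cv2.undistortPoints(np.stack([u,v],-1).reshape(-1,1,2).astype(float),M,np.array([c["k1"],0,0,0,0.])).reshape(h,w,2)
    P=np.stack([p[...,0]*depth,-p[...,1]*depth,-depth],-1)
    return P@T[:3,:3].T+T[:3,3]
E
python3 - <<'E'
from h import *
for n in("scene","side"):
    p,d=snapshot(n);np.savez(f"{n}.npz",p=p,d=d);cv2.imwrite(f"pics/{n}1.png",p[...,::-1])
    print(n,calibration(n))
print(get_obs())
E
```

```text
pics
scene {'mtx': array([[394.40722147,   0.        , 273.511216  ],
       [  0.        , 394.40722147, 203.85251577],
       [  0.        ,   0.        ,   1.        ]]), 'k1': -0.009513197763760166, 'T': array([[ 0.86903946, -0.37467024,  0.32309848,  0.87583879],
       [ 0.49451466,  0.67765237, -0.54428165, -0.50259739],
       [-0.01502232,  0.63277917,  0.77418658,  0.77361908],
       [ 0.        ,  0.        ,  0.        ,  1.        ]])}
side {'mtx': array([[384.01866126,   0.        , 283.95567649],
       [  0.        , 384.01866126, 209.96160895],
       [  0.        ,   0.        ,   1.        ]]), 'k1': -0.03402702997686452, 'T': array([[-0.90963452,  0.29491473, -0.29255826,  0.30564962],
       [-0.41530386, -0.62973914,  0.65646883,  0.61316781],
       [ 0.00936694,  0.71864728,  0.69531169,  0.76637283],
       [ 0.        ,  0.        ,  0.        ,  1.        ]])}
{'clock': 0.1, 'joint_pos': array([ 1.65063127e+01,  2.05855429e+01,  6.39633158e-01, -1.84617355e-02,
       -7.01361548e+01, -1.65048937e+01]), 'qvel': array([ 0.04447068, -0.00944305,  0.07056057, -0.01830303,  0.0194429 ,
       -0.0329592 ]), 'tau': array([-1.42273191e-03, -5.84165347e+01,  2.93752134e+01,  7.01551259e+00,
        1.01412315e-02, -6.66964229e-05]), 'tool_pos': array([ 6.74589821e-01, -2.71174952e-05,  2.44538900e-01]), 'orientation': array([   4.56451459,   89.91611967, -175.44035188]), 'force': array([-0.44419458,  0.62445105,  0.35642914]), 'moment': array([ 0.0182139 , -0.04600571,  0.00741603]), 'opening': 0.0877130211968818}
```

View pics/scene1.png

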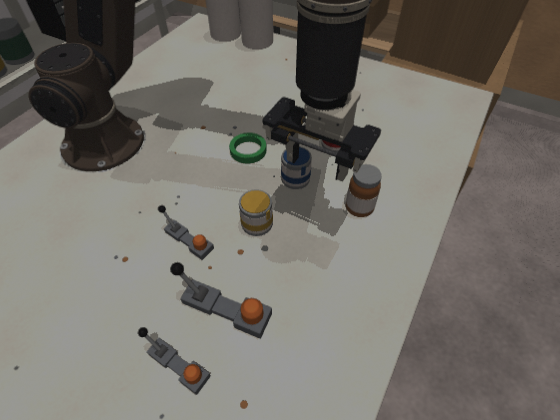

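View pics/side1.png

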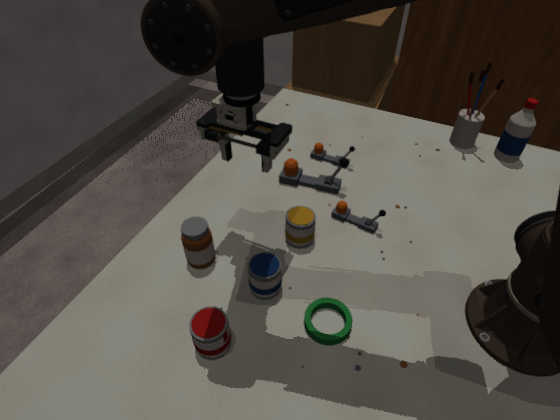

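The scene view shows the big call light with its ball at (177,268), block at (200,295) and dome at (252,312), between two smaller ones. The yellow tin is at (257,205), blue at (296,165), jar at (363,185) and tape at (248,147). In the side view the blue lid is at (265,265), red at (210,325), yellow at (300,215), and the big light's ball at (344,162) and dome at (291,167).

Run:
```python
from h import *
W={};H={};D={}
for n in("scene","side"):
    z=np.load(n+".npz");W[n]=world(n,z["d"]);H[n]=cv2.cvtColor(z["p"],cv2.COLOR_RGB2HSV);D[n]=z["d"]
def blob(n,box,f,zr):
    x0,y0,x1,y1=box;w=W[n][y0:y1,x0:x1];h=H[n][y0:y1,x0:x1].astype(int);d=D[n][y0:y1,x0:x1]
    m=f(h)&(d>0)&(w[...,2]>zr[0])&(w[...,2]<zr[1]);q=w[m]
    if len(q)<5: print("none",len(q));return
    c,r=cv2.minEnclosingCircle(q[:,:2].astype(np.float32));print(n,len(q),"mean",q.mean(0).round(3),"circ",np.round(c,3),round(r,3),"z",np.percentile(q[:,2],[5,50,95]).round(3))
any_=lambda h:h[...,0]>=0
dark=lambda h:h[...,2]<60
org=lambda h:(h[...,0]<14)&(h[...,1]>150)
for t,b in dict(blue=(235,240,295,300),red=(185,300,240,360),yel=(280,200,320,250)).items():
    print(t);blob("side",b,any_,(.078,.095))
print("yel scene");blob("scene",(235,185,280,240),any_,(.078,.095))
print("jar");blob("scene",(335,160,390,220),any_,(.1,.13));blob("side",(175,212,225,270),any_,(.1,.13))
print("ball");blob("scene",(167,258,188,279),dark,(.07,.13));blob("side",(334,154,354,171),dark,(.07,.13))
print("dome");blob("scene",(235,292,272,328),org,(.03,.09));blob("side",(280,155,303,180),org,(.03,.09))
print("block top");blob("scene",(180,280,225,315),any_,(.02,.03))
print("foot top");blob("scene",(230,292,275,336),lambda h:h[...,1]<100,(.026,.034))
print("tape");blob("side",(300,290,355,350),any_,(.02,.03))
for n,b in(("sm1",(155,200,215,260)),("sm2",(135,322,212,392))):print(n);blob("scene",b,any_,(.012,.12))
```

```text
blue
side 765 mean [0.56  0.15  0.085] circ [0.561 0.146] 0.039 z [0.082 0.086 0.088]
red
side 1113 mean [0.593 0.324 0.085] circ [0.594 0.32 ] 0.04 z [0.081 0.085 0.087]
yel
side 545 mean [ 0.547 -0.027  0.085] circ [ 0.548 -0.03 ] 0.04 z [0.081 0.086 0.088]
yel scene
scene 713 mean [ 0.55  -0.035  0.085] circ [ 0.548 -0.032] 0.039 z [0.081 0.085 0.087]
jar
scene 556 mean [0.748 0.131 0.118] circ [0.746 0.139] 0.033 z [0.102 0.12  0.122]
side 570 mean [0.74  0.144 0.118] circ [0.745 0.139] 0.032 z [0.102 0.121 0.123]
ball
scene 134 mean [ 0.517 -0.266  0.111] circ [ 0.515 -0.266] 0.012 z [0.096 0.112 0.117]
side 80 mean [ 0.513 -0.255  0.104] circ [ 0.514 -0.256] 0.015 z [0.082 0.107 0.116]
dome
scene 454 mean [ 0.673 -0.253  0.064] circ [ 0.67  -0.249] 0.021 z [0.04  0.068 0.074]
side 191 mean [ 0.663 -0.233  0.057] circ [ 0.665 -0.239] 0.021 z [0.034 0.059 0.075]
block top
scene 564 mean [ 0.554 -0.263  0.025] circ [ 0.548 -0.26 ] 0.041 z [0.022 0.025 0.028]
foot top
scene 400 mean [ 0.676 -0.255  0.03 ] circ [ 0.668 -0.246] 0.041 z [0.028 0.03  0.032]
tape
side 832 mean [0.392 0.181 0.025] circ [0.393 0.177] 0.053 z [0.022 0.025 0.027]
sm1
scene 736 mean [ 0.436 -0.157  0.03 ] circ [ 0.428 -0.152] 0.07 z [0.013 0.022 0.073]
sm2
scene 1210 mean [ 0.592 -0.395  0.03 ] circ [ 0.585 -0.393] 0.072 z [0.014 0.021 0.073]
```

Emit:
move_arm:
  commands:
    - [[0,1.7,1.4,0],[0,1.7,1.4,0],[0,1.7,1.4,0],[0,1.7,1.4,0],[0,1.7,1.4,0],[0,1.7,1.4,0],[0,1.7,1.4,0],[0,1.7,1.4,0]]
  jaw: 0

```text
clock: 0.9
tool_pos: [0.5618, -0.1375, 0.2455]
orientation: [179.0, 90.0, -1.0]
force: [0.1, -1.1, -0.2]
opening: 0.0291
```

Emit:
move_arm:
  commands:
    - [[0,1.7,1.4,0],[0,1.7,1.4,0],[0,1.7,1.4,0],[0,1.7,1.4,0],[0,1.7,1.4,0],[0,1.7,1.4,0],[0,1.7,1.4,0],[0,1.6,1.0,0]]

```text
clock: 1.7
tool_pos: [0.4534, -0.2723, 0.2455]
orientation: [-178.5, 90.0, 1.5]
force: [-0.4, 0.4, 0.1]
opening: 0.0001
```

Emit:
move_arm:
  commands:
    - [[0,0,0,-0.06],[0,0,0,-0.055],[0,0,0,0],[0,0,0,0]]

```text
clock: 2.1
tool_pos: [0.4545, -0.2714, 0.2454]
orientation: [149.8, 90.0, -23.8]
force: [-0.2, -0.6, -0.1]
opening: 0.0005
```

Run:
```python
from h import *
from scipy.spatial.transform import Rotation as R
o=get_obs();print(o["tool_pos"],o["orientation"],o["opening"],o["force"],o["clock"])
p,d=snapshot("wrist");cv2.imwrite("pics/w1.png",p[...,::-1]);c=calibration("wrist")
T=np.eye(4);T[:3,:3]=R.from_euler("xyz",o["orientation"],degrees=True).as_matrix();T[:3,3]=o["tool_pos"]
Rm=T[:3,:3].copy();T=T@np.array(c["tool_from_camera"]);W=world("wrist",d,T);np.savez("w1.npz",p=p,d=d,W=W)
h=cv2.cvtColor(p,cv2.COLOR_RGB2HSV)
def rep(n,m):
    q=W[m&(d>0)]
    if len(q)>5:
        cc,r=cv2.minEnclosingCircle(q[:,:2].astype(np.float32));print(n,len(q),q.mean(0).round(3),np.round(cc,3),round(r,3),np.percentile(q[:,2],[5,95]).round(3))
roi=(abs(W[...,0]-.53)<.06)&(abs(W[...,1]+.262)<.03)
rep("ball",roi&(W[...,2]>.085)&(W[...,2]<.13))
rep("block",(abs(W[...,0]-.548)<.06)&(abs(W[...,1]+.262)<.05)&(W[...,2]>.021)&(W[...,2]<.028))
rep("dome",(h[...,0]<14)&(h[...,1]>150)&(W[...,2]>.04)&(W[...,1]<-.2)&(W[...,1]>-.3))
print("tool axes",Rm.round(3).tolist())
```

```text
[ 0.45453045 -0.27141372  0.24540831] [149.76076656  89.99483521 -23.75976229] 0.0005021951144381733 [-0.19787457 -0.59357243 -0.12206733] 2.1
ball 649 [ 0.509 -0.266  0.113] [ 0.51  -0.264] 0.013 [0.106 0.117]
block 1641 [ 0.552 -0.265  0.025] [ 0.548 -0.26 ] 0.042 [0.024 0.027]
dome 102 [ 0.657 -0.248  0.054] [ 0.663 -0.248] 0.021 [0.042 0.069]
tool axes [[0.0, 0.113, -0.994], [-0.0, -0.994, -0.113], [-1.0, 0.0, -0.0]]
```

View pics/w1.png

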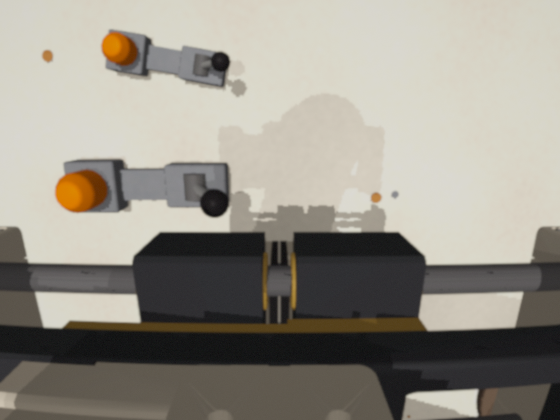

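The wrist view agrees with the first fix: the ball is at (214,203) px and the block at (197,185), in line with the fingers. The dark finger blocks span columns 135–420, so I'll check their real extent before descending.

Run:
```python
from h import *
from scipy.spatial.transform import Rotation as R
z=np.load("w1.npz");o=get_obs();W=z["W"];Rm=R.from_euler("xyz",o["orientation"],degrees=True).as_matrix()
t=(W-o["tool_pos"])@Rm
for r in(225,240,255,280,305):
  for c in(140,160,200,250,262,279,300,400,415):print(r,c,t[r,c].round(3),round(float(z["d"][r,c]),3))
```

```text
225 140 [ 0.245 -0.055 -0.173] 0.403
225 160 [ 0.245 -0.055 -0.147] 0.404
225 200 [ 0.246 -0.055 -0.097] 0.404
225 250 [ 0.246 -0.055 -0.034] 0.404
225 262 [ 0.244 -0.054 -0.02 ] 0.402
225 279 [ 0.245 -0.055  0.001] 0.404
225 300 [ 0.245 -0.055  0.027] 0.404
225 400 [ 0.246 -0.055  0.153] 0.404
225 415 [ 0.245 -0.055  0.172] 0.403
240 140 [ 0.245 -0.075 -0.175] 0.409
240 160 [-0.059  0.038 -0.03 ] 0.085
240 200 [-0.059  0.038 -0.02 ] 0.086
240 250 [-0.059  0.038 -0.006] 0.086
240 262 [-0.06   0.038 -0.003] 0.085
240 279 [ 0.245 -0.074  0.001] 0.408
240 300 [-0.06   0.038  0.007] 0.085
240 400 [-0.06   0.038  0.033] 0.085
240 415 [ 0.246 -0.075  0.174] 0.409
255 140 [-0.07   0.038 -0.031] 0.075
255 160 [-0.069  0.038 -0.027] 0.076
255 200 [-0.069  0.038 -0.017] 0.076
255 250 [-0.069  0.038 -0.006] 0.076
255 262 [-0.067  0.037 -0.003] 0.079
255 279 [ 0.245 -0.095  0.001] 0.413
255 300 [-0.07   0.038  0.006] 0.075
255 400 [-0.07   0.038  0.03 ] 0.075
255 415 [-0.07   0.038  0.033] 0.075
280 140 [-0.071  0.032 -0.031] 0.075
280 160 [-0.072  0.032 -0.026] 0.075
280 200 [-0.071  0.032 -0.017] 0.076
280 250 [-0.071  0.032 -0.005] 0.075
280 262 [-0.068  0.031 -0.003] 0.079
280 279 [-0.064  0.029  0.001] 0.083
280 300 [-0.071  0.032  0.006] 0.075
280 400 [-0.072  0.032  0.029] 0.074
280 415 [-0.072  0.032  0.033] 0.075
305 140 [-0.071  0.025 -0.032] 0.077
305 160 [-0.071  0.025 -0.027] 0.077
305 200 [-0.071  0.025 -0.018] 0.077
305 250 [-0.071  0.026 -0.006] 0.077
305 262 [-0.069  0.025 -0.003] 0.079
305 279 [ 0.243 -0.165  0.001] 0.429
305 300 [-0.071  0.025  0.006] 0.078
305 400 [-0.071  0.025  0.031] 0.078
305 415 [-0.071  0.025  0.034] 0.078
```

Those blocks are body, about 60 mm behind the TCP, so they stay well above the ball. I'll descend behind the lever.

Emit:
move_arm:
  commands:
    - [[2,0,0,0],[2,0,0,0],[2,0,0,0],[2,0,0,0],[2,0,0,0],[2,0,0,0],[1.8,0,0,0],[0,0,0,0]]

```text
clock: 2.95
tool_pos: [0.4534, -0.2706, 0.1051]
orientation: [-21.5, 89.7, 165.1]
force: [-0.2, -0.2, -0.1]
opening: 0.0002
```

Emit:
move_arm:
  commands:
    - [[0,0,-1,0],[0,0,-1,0],[0,0,-1,0],[0,0,-1,0],[0,0,-1,0],[0,0,-1,0],[0,0,-1,0],[0,0,-1,0]]

```text
clock: 3.75
tool_pos: [0.5354, -0.2617, 0.1073]
orientation: [-79.2, 90.0, 107.4]
force: [-1.0, 0.3, 0.1]
opening: 0.0005
```

Emit:
move_arm:
  commands:
    - [[0,0,-0.6,0],[0,0,-0.6,0],[0,0,-0.4,0],[0,0,-0.2,0],[0,0,-0.1,0],[0,0,0,0]]

```text
clock: 4.35
tool_pos: [0.5533, -0.2597, 0.1074]
orientation: [174.0, 90.0, 0.6]
force: [0.2, 0.8, -1.3]
opening: 0.0006
```

Run:
```python
from h import *
for n in("scene",):
    p,d=snapshot(n);W=world(n,d)
    cv2.imwrite("pics/s2.png",cv2.resize(p[200:350,120:300,::-1],None,fx=4,fy=4))
o=get_obs();print(o["tool_pos"],o["force"])
```

```text
[ 0.5533631  -0.25968085  0.10747359] [-0.40314673  0.07585403 -0.3915301 ]
```

View pics/s2.png

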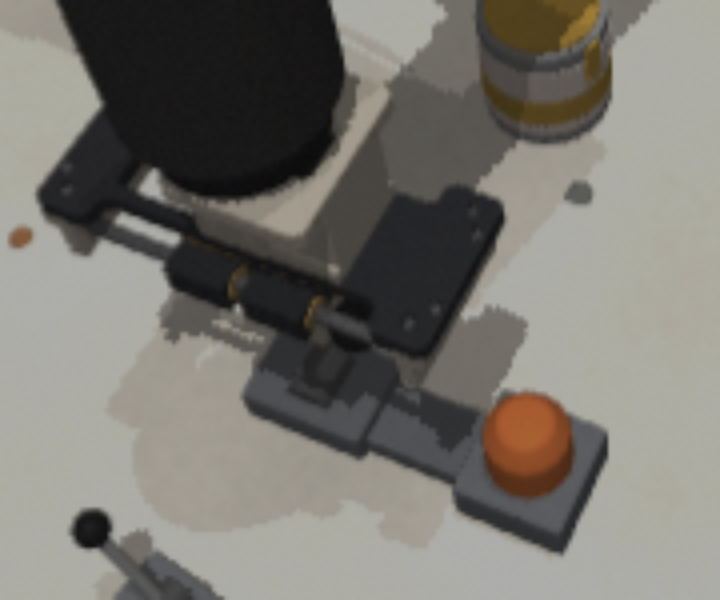

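Run:
```python
from h import *
c=calibration("scene");T=np.linalg.inv(np.array(c["T"]));M=np.array(c["mtx"])
def pr(p):
    q=T[:3,:3]@np.array(p)+T[:3,3];q=q*[1,-1,-1]
    return cv2.projectPoints(q.reshape(1,1,3),np.zeros(3),np.zeros(3),M,np.array([c["k1"],0,0,0,0.]))[0].ravel()
u=np.array([.9933,.1158,0]);P=np.array([.548,-.260,.022])
t=np.array(get_obs()["tool_pos"])
for n,p in dict(tcp=t,tip=t-[0,0,.019],tipfront=t-[0,0,.019]+.021*u,up60=t+[0,0,.06],stop=P+.09*(np.sin(.5)*u+[0,0,np.cos(.5)]),up=P+[0,0,.09]).items():print(n,((pr(p)-[120,200])*4).round())
p,d=snapshot("scene");W=world("scene",d);h=cv2.cvtColor(p,cv2.COLOR_RGB2HSV)
m=np.zeros(d.shape,bool);m[275:290,200:216]=1
for x,y in((350,330),(330,315),(335,270),(310,310),(275,300),(205,270),(415,370),(320,355)):
    print((x,y),W[200+y//4,120+x//4].round(3),p[200+y//4,120+x//4])
```

```text
tcp [299. 301.]
tip [306. 320.]
tipfront [344. 335.]
up60 [277. 235.]
stop [371. 334.]
up [288. 292.]
(350, 330) [ 0.611 -0.284  0.173] [66 65 67]
(330, 315) [ 0.6   -0.282  0.174] [62 62 63]
(335, 270) [ 0.604 -0.277  0.207] [148 142 130]
(310, 310) [ 0.591 -0.285  0.174] [104  85  54]
(275, 300) [ 0.577 -0.291  0.179] [33 34 35]
(205, 270) [ 0.542 -0.293  0.179] [32 34 35]
(415, 370) [ 0.645 -0.286  0.173] [73 70 65]
(320, 355) [ 0.545 -0.252  0.034] [36 36 36]
```

The gripper body hides the ball and fingers from this camera, so I'll go on by feel and then check in the side view.

Emit:
move_arm:
  commands:
    - [[0,0,-0.2,0],[0,0,-0.1,0],[0,0,0,0]]

```text
clock: 4.75
tool_pos: [0.5564, -0.2593, 0.1074]
orientation: [-2.6, 90.0, -176.0]
force: [-0.9, 0.2, -0.6]
opening: 0.0005
```

Emit:
move_arm:
  commands:
    - [[0,0,-0.2,0],[0,0,0,0],[0,0,0,0]]

```text
clock: 5.05
tool_pos: [0.5585, -0.2591, 0.1074]
orientation: [164.3, 90.0, -9.1]
force: [0.2, 0.5, 0.4]
opening: 0.0004
```

Run:
```python
from h import *
p,d=snapshot("side")
cv2.imwrite("pics/d2.png",cv2.resize(p[100:220,240:400,::-1],None,fx=4,fy=4))
o=get_obs();print(o["tool_pos"],o["force"])
```

```text
[ 0.5584678  -0.25907401  0.1073981 ] [-0.45458561  0.37124614 -0.15593093]
```

View pics/d2.png

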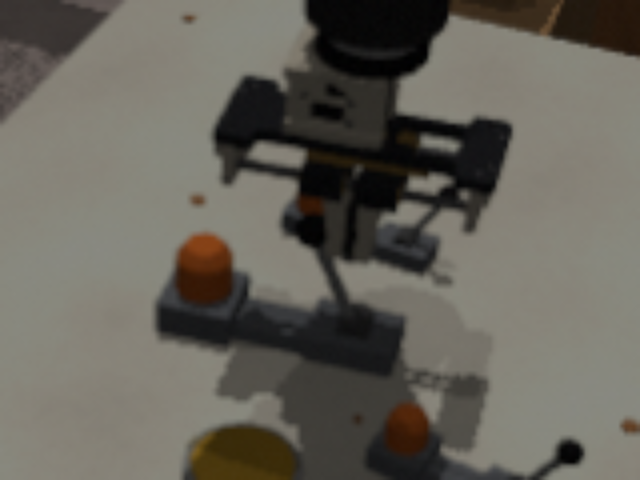

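The side view shows the fingers against the ball at (312,228) and the lever leaning toward the dome, but no stop force yet. I'll push on.

Emit:
move_arm:
  commands:
    - [[0,0,-0.2,0],[0,0,0,0]]

```text
clock: 5.3
tool_pos: [0.5604, -0.2588, 0.1073]
orientation: [0.4, 90.0, -173.0]
force: [-0.2, -0.9, 0.2]
opening: 0.0004
```

Emit:
move_arm:
  commands:
    - [[0,0,-0.2,0],[0,0,0,0]]

```text
clock: 5.5
tool_pos: [0.5625, -0.2586, 0.1073]
orientation: [106.7, 90.0, -66.7]
force: [-0.4, 0.5, -0.4]
opening: 0.0006
```

Emit:
move_arm:
  commands:
    - [[0,0,-0.1,0],[0,0,0,0]]

```text
clock: 5.7
tool_pos: [0.563, -0.2585, 0.1073]
orientation: [-10.0, 90.0, 176.6]
force: [-1.1, 0.7, -0.8]
opening: 0.0004
```

Emit:
move_arm:
  commands:
    - [[0,0,-0.2,0],[0,0,0,0]]

```text
clock: 5.9
tool_pos: [0.5633, -0.2585, 0.1071]
orientation: [-9.2, 89.8, 177.4]
force: [-7.6, -0.6, 2.8]
opening: 0.0003
```

Emit:
move_arm:
  commands:
    - [[0,0,-0.2,0],[0,0,0,0]]

```text
clock: 6.1
tool_pos: [0.5636, -0.2584, 0.1071]
orientation: [-9.2, 89.6, 177.3]
force: [-12.6, -1.1, 7.6]
opening: 0.0001
```

Emit:
move_arm:
  commands:
    - [[0,0,-0.2,0],[0,0,0,0]]

```text
clock: 6.3
tool_pos: [0.5638, -0.2584, 0.107]
orientation: [-9.2, 89.4, 177.4]
force: [-17.4, -2.3, 11.2]
opening: 0.0006
```

That's the hard stop: the TCP stalled and the force rose to 17 N. I'll back off, rise, and check the lever.

Emit:
move_arm:
  commands:
    - [[0,0,0.6,0],[0,0,1,0],[0,0,1.5,0],[0,0,1.5,0],[0,0,0,0]]

```text
clock: 6.8
tool_pos: [0.5212, -0.2632, 0.1076]
orientation: [-63.9, 90.0, 122.7]
force: [-0.3, -0.1, 0.2]
opening: 0.0004
```

Emit:
move_arm:
  commands:
    - [[-2,0,0,0],[-2.5,0,0,0],[-2.5,0,0,0],[-2.5,0,0,0],[-2.5,0,0,0],[-1.8,0,0,0],[0,0,0,0]]

```text
clock: 7.5
tool_pos: [0.5248, -0.2636, 0.2487]
orientation: [156.8, 89.7, -16.6]
force: [0.1, -1.3, 0.1]
opening: 0.0004
```

Run:
```python
from h import *
z={}
for n in("side","scene"):
    p,d=snapshot(n);W=world(n,d);h=cv2.cvtColor(p,cv2.COLOR_RGB2HSV)
    m=(d>0)&(abs(W[...,0]-.57)<.06)&(abs(W[...,1]+.257)<.025)&(W[...,2]>.085)&(W[...,2]<.125)&(h[...,2]<70)
    q=W[m];print(n,len(q))
    if len(q)>5:print(cv2.minEnclosingCircle(q[:,:2].astype(np.float32)),q[:,2].max())
    z[n]=p
cv2.imwrite("pics/d3.png",cv2.resize(np.hstack([z["side"][100:220,240:400],z["scene"][220:340,140:300]])[...,::-1],None,fx=2.4,fy=2.4))
o=get_obs();print(o["tool_pos"],o["force"])
```

```text
side 64
((0.5906608700752258, -0.2504836320877075), 0.012623596005141735) 0.11393167404100801
scene 148
((0.5927876234054565, -0.25529220700263977), 0.012768338434398174) 0.11642143001165917
[ 0.52347767 -0.26299407  0.24556033] [-0.17428715  0.89545432 -0.86879141]
```

View pics/d3.png

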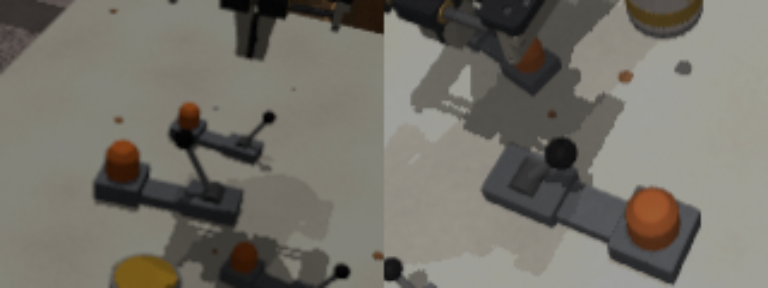

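The lever is at its stop: the ball at (0.592,-0.255) is 44 mm past the pivot, where 43 is expected. Both views show it leaning to the dome. Now to the blue tin, staying high.

Emit:
move_arm:
  commands:
    - [[0,-1.5,-0.3,0],[0,-2.4,-0.5,0],[0,-2.4,-0.5,0],[0,-2.4,-0.5,0],[0,-2.4,-0.5,0],[0,-2.4,-0.5,0],[0,-2.4,-0.5,0],[0,-2.4,-0.5,0]]

```text
clock: 8.4
tool_pos: [0.5396, -0.0754, 0.2443]
orientation: [-3.5, 89.9, -176.9]
force: [0.1, 1.0, -0.3]
opening: 0.0004
```

Emit:
move_arm:
  commands:
    - [[0,-2.4,-0.5,0],[0,-2.4,-0.5,0],[0,-2.4,-0.5,0],[0,-2.4,-0.5,0],[0,-2.4,-0.5,0],[0,-2.4,-0.5,0],[0,-2.4,-0.5,0],[0,-2.4,-0.5,0]]

```text
clock: 9.2
tool_pos: [0.5572, 0.1198, 0.2442]
orientation: [15.8, 89.9, -157.6]
force: [0.3, 0.3, 0.3]
opening: 0.0006
```

Emit:
move_arm:
  commands:
    - [[0,-1.8,-0.4,0],[0,-1,-0.2,0],[0,0,0,0],[0,0,0,0]]

```text
clock: 9.6
tool_pos: [0.5605, 0.1466, 0.245]
orientation: [25.9, 90.0, -147.5]
force: [0.3, 0.7, 0.0]
opening: 0.0002
```

Run:
```python
from h import *
from scipy.spatial.transform import Rotation as R
o=get_obs();t=o["tool_pos"];print(t,o["orientation"],o["force"],o["clock"])
Rm=R.from_euler("xyz",o["orientation"],degrees=True).as_matrix();print(Rm.round(3).tolist())
T=np.eye(4);T[:3,:3]=Rm;T[:3,3]=t
for n in("wrist","side","scene"):
    p,d=snapshot(n);W=world(n,d,T@np.array(calibration(n)["tool_from_camera"]) if n=="wrist" else None)
    h=cv2.cvtColor(p,cv2.COLOR_RGB2HSV)
    m=(d>0)&(abs(W[...,2]-.085)<.008)&(np.hypot(W[...,0]-.561,W[...,1]-.146)<.055);q=W[m]
    if len(q)>20:
        c,r=cv2.minEnclosingCircle(q[:,:2].astype(np.float32));print(n,len(q),np.round(c,4),r,np.median(q[:,2]),"hue",np.median(h[m],0))
        if n=="wrist":
            e=np.r_[np.array(c)-t[:2],.129-t[2]];print("tool delta cm",(Rm.T@e*100).round(2))
    if n=="wrist":cv2.imwrite("pics/w4.png",p[...,::-1])
```

```text
[0.56046043 0.1466229  0.24504085] [  25.93498712   89.9587044  -147.46481548] [0.27442197 0.72381311 0.01941334] 9.6
[[-0.001, 0.115, -0.993], [-0.0, -0.993, -0.115], [-1.0, 0.0, 0.001]]
wrist 4916 [0.56   0.1449] 0.038665737956762314 0.08510722510274957 hue [106. 171. 135.]
tool delta cm [11.6   0.16  0.06]
side 772 [0.5615 0.1471] 0.03871871903538704 0.08564166914678384 hue [107. 178.  71.]
scene 546 [0.5605 0.1445] 0.04016812518239021 0.08527477340437317 hue [107. 147.  70.]
```

View pics/w4.png

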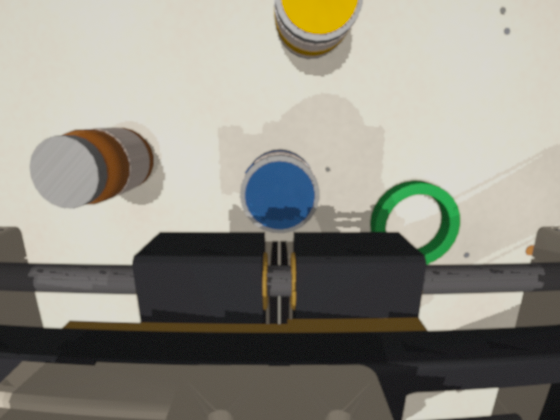

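The wrist view shows the blue lid at (280,192), centred on the finger column. Descend 11.6 cm and hold for more than 2 s.

Emit:
move_arm:
  commands:
    - [[2,0.1,0,0],[2,0,0,0],[2,0,0,0],[2,0,0,0],[1.5,0,0,0],[1.2,0,0,0],[0.6,0,0,0],[0.3,0,0,0]]

```text
clock: 10.55
tool_pos: [0.5609, 0.1456, 0.1291]
orientation: [39.0, 90.0, -134.4]
force: [0.5, 0.6, 0.3]
opening: 0.0003
```

Emit:
move_arm:
  commands:
    - [[0,0,0,0],[0,0,0,0],[0,0,0,0],[0,0,0,0],[0,0,0,0],[0,0,0,0],[0,0,0,0],[0,0,0,0]]

```text
clock: 11.35
tool_pos: [0.5608, 0.1459, 0.1294]
orientation: [12.4, 90.0, -161.1]
force: [-0.5, 0.4, -1.0]
opening: 0.0006
```

Emit:
move_arm:
  commands:
    - [[0,0,0,0],[0,0,0,0],[0,0,0,0],[0,0,0,0],[0,0,0,0],[0,0,0,0],[0,0,0,0],[0,0,0,0]]

```text
clock: 12.15
tool_pos: [0.5608, 0.1459, 0.1294]
orientation: [-94.7, 90.0, 91.9]
force: [0.3, -0.9, 0.1]
opening: 0.0005
```

Emit:
move_arm:
  commands:
    - [[0,0,0,0],[0,0,0,0],[0,0,0,0],[0,0,0,0],[0,0,0,0],[0,0,0,0],[0,0,0,0],[0,0,0,0]]

```text
clock: 12.95
tool_pos: [0.5608, 0.1459, 0.1293]
orientation: [21.6, 90.0, -151.9]
force: [-0.9, -0.4, -0.6]
opening: 0.0007
```

Emit:
move_arm:
  commands:
    - [[0,0,0,0],[0,0,0,0],[0,0,0,0],[0,0,0,0],[0,0,0,0],[0,0,0,0],[0,0,0,0],[0,0,0,0]]

```text
clock: 13.75
tool_pos: [0.5608, 0.1459, 0.1294]
orientation: [-138.4, 90.0, 48.2]
force: [0.6, -0.1, -0.1]
opening: 0.0003
```

Run:
```python
from h import *
o=get_obs();print(o["tool_pos"],o["force"],o["clock"])
p,d=snapshot("side");W=world("side",d);q,e=snapshot("scene");V=world("scene",e)
cv2.imwrite("pics/f.png",np.hstack([p[120:370,150:400],q[100:350,150:400]])[...,::-1])
for n,X,c,z in(("yel",V,(.548,-.031),.085),("red",W,(.594,.320),.085),("blue",W,(.561,.146),.085),("jar",V,(.746,.139),.118),("tape",W,(.393,.177),.025)):
    m=(np.hypot(X[...,0]-c[0],X[...,1]-c[1])<.065)&(abs(X[...,2]-z)<.006);print(n,np.round(cv2.minEnclosingCircle(X[m][:,:2].astype(np.float32))[0],3) if m.sum()>9 else m.sum())
```

```text
[0.56084174 0.14586811 0.1293691 ] [ 0.63924249 -0.06486978 -0.05615445] 13.75
yel [ 0.548 -0.032]
red [0.595 0.321]
blue [0.561 0.147]
jar [0.745 0.138]
tape [0.395 0.178]
```

View pics/f.png

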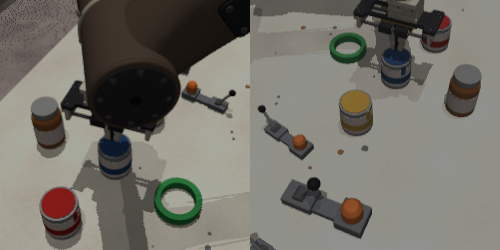

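The final view shows the fingers hovering over the blue lid, everything else in place, and the lever leaning to its beacon (ball at (314,184)).

```bash
python3 -c "
from plant import close_job;print(close_job())"
```

```text
the job is handed in; nothing more can be done
None
```

The lever is pushed over to its orange beacon, and the arm was holding still over the blue lid when I handed the job in, about 14 s into the 45 s.

- **Lever:** I pushed it with the closed fingers until it hit its stop, where the force rose sharply to about 21 N. With the fingers clear, the ball measured 44 mm past the pivot, against 43 mm expected at the stop. In the final picture it still leans to the beacon.
- **Pointing:** I then held for 3.2 s, the fingertips about 25 mm above the lid and within about 1–2 mm of its centre. Force readings were only noise, so nothing was being touched.
- **Other things:** The tins, jar and tape measured within about 2 mm of where they started, which is within the camera error.

One estimate was off: the stop came about 6 mm further on than the given finger thickness suggested, so I pushed until the force rose instead of stopping at that position. No check failed.

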